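Rotate the yellow-lid jars on the stock shelf

ROBOT

A 6-joint arm with a two-finger parallel gripper is mounted at the origin on the work surface. World frame = base frame: x ahead of the robot, y to its left, z up, the work surface at z = 0. Lengths are in mm, angles in rad, forces in N, time in s.
With the tool pointing down it reaches from about 350 to 975 mm from the base axis. Payload 7.1 kg.
Tool frame: the origin (TCP) lies at the very end of the fingers, on their centre line; the grasp point (between the pads) lies 19 mm behind it (ctrl.pinch_z is the distance from the TCP to the grasp point, in mm); z points along the fingers, y is the direction in which the jaws open and shut (so a half turn about z gives the same grasp; the last joint's range is limited). The gripper opens to 88 mm and grips with 3 to 60 N. Pads are 20 mm wide; open, the fingers measure 115 mm over their backs; the gripper's body (75 mm by 178 mm) begins 61 mm behind the grasp point.
Start: joints at [-1.156, 0.423, 1.63, -0, 1.089, -0.019], TCP at [262.716, -567.085, 222.675] pointing down, gripper open.
Joint ranges: [-3, 3], [-0.9, 2.11], [0.09, 2.58], [-1.31, 4.45], [0.11, 2.69], [-2.54, 2.54]. Speed limits (rad/s): [2.39, 2.39, 3.01, 3.14, 3.14, 3.14].

INTERFACE

Orientations are given as a rotation vector (axis times angle).
In Python, from workcell import ctrl gives the robot as it stands.
- The arm moves only by the shell command python3 -m inch 'ROWS' [OPENING]. ROWS is JSON, a list of rows, each an object with "xyz": the shift along the tool's x, y, z in cm, a list of three; "spin": the turn about the tool's z in degrees. A call has 1 to 20 rows; each row is the pose to reach, as a shift and turn from the pose measured when the call began, along the tool's axes at that moment; what a row does not reach only later rows make up. A row lasts 1/10 s, in which the tool goes at most 50 mm and 8.59 degrees, less where a joint would pass 70% of its speed; a pose out of reach is approached as far as the arm can. A call with a gripper value outside its range is refused whole. OPENING is the closure, from 0 (fully open) to 1 (shut), set as the call begins (- or left out, the last holds). The fingers move at their own pace and stop on an object; the grip force is fixed at half the most. Time passes only in rows, so rows that repeat a pose let the fingers close. It gives the time, the measured TCP pose, the force and the opening at its end, in the units of the state.
- ctrl.get_obs(): the state, without advancing time (a new reading comes with each control period).
- ctrl.get_image(name): name is "scene" or "side" or "wrist"; returns the picture (384x512x3 uint8, red, green, blue); there is no depth.
- ctrl.camera_info(name): a dict with "camera_matrix" (3x3 intrinsics, pixels), "R" (3x3) and "t" (3): a world point X has camera coordinates R X + t; the wrist camera has in their place "hand_eye" (4x4, takes a point from camera to tool coordinates, whose origin is the TCP and whose axes are the flange's). Camera axes: x right, y down, z forward; pixel columns grow to the right and rows downward; lengths in mm; the calibration is good to about 2 mm. A picture is of the moment at which its call begins: read the wrist's pose just before it. camera_info takes no time and is no camera call.
- ctrl.close_job(): hands the job in, once; it reports no verdict.
The state is a dict: "t": time; "qpos": joint angles; "qvel": joint speeds; "joint_torque": joint torques, N m; "ee_pos": TCP position; "orientation": TCP orientation; "ft_force": force on the tool from outside, world axes, zero at the start; "moment": the same for the moment, N m; "width": finger opening in mm.
Only numpy, scipy, OpenCV 4.12 (cv2) and the standard library are available. Lean on these libraries where they do the work, as an engineer would, in place of code of your own. Each camera call takes 0.05 s, during which the arm holds its last target. There are 200 camera calls.

TASK

Restock the yellow-lid row of the low stock shelf, oldest first: bring the yellow-lid jar that stands at the back of its lane forward until it stands close to the shelf's front lip, in the same lane. Then take the new yellow-lid jar from the metal tray and stand it in that lane behind the old one. Keep both jars upright and leave the red-lid jar in the other lane where it is.

Things in the scene. Friction and masses are not known exactly. Their poses are not given: they have to be found in the camera images.
- shelf: Low stock shelf, fixed: green deck 220 x 220 mm, 30 mm high. Origin: centre of its underside. x points from the front (robot side) to the back, y left, z up. Two lanes along x, centred at y = +55 and -55 mm, 74 mm wide between wire rails 20 mm above the deck. Grey lips: front, inner face x = -100 mm, 12 mm above the deck; back, x = +100 mm, 30 mm above it. Turned up to 15 degrees.
- old_jar_center (a point): Centre, half-way up, of the old yellow-lid jar: round, upright, 50 mm diameter, 90 mm high, amber-brown body, white label band, yellow lid (49 mm wide, top 15 mm), 0.15 to 0.3 kg, jars are rigid. It stands on the deck at the back of either shelf lane. z runs up the jar; its yaw means nothing.
- new_jar_center (a point): Centre, half-way up, of the new yellow-lid jar, same shape, size and weight as the old one. It stands on an aluminium tray (240 x 230 mm, floor 4 mm thick, rim 12 mm high) on the counter, right of the shelf, with a red-lid and a white-lid jar of the same size, in any order, at least 95 mm apart centre to centre.
- row_jar_center (a point): Centre, half-way up, of the red-lid jar (same shape and size, reddish body) at the back of the other shelf lane. It stays where it is.

How it is judged:
By the outcome, as a careful person would: the job done as asked, in the order asked, and still so for the second after the job is handed in, with the robot touching nothing.
It also fails if it takes over 56 s, if anything falls off the work surface, if the arm or the gripper's body presses on something with over 40 N, if the wrist force passes 120 N, or if a joint passes its speed limit or range.

## Working session

There is one attempt and no reset: what is moved stays moved. The work goes in short steps, Python scripts to look and compute and a shell command to move; the robot and the scene stay as the last step left them, time stands still between calls to the robot, and variables do not carry over. Pictures are saved under pics/ and viewed, about 8 in all and at most 12, crops included, and the job is handed in when it is done.

```bash
mkdir -p pics; ls; python3 - <<'E'
from workcell import ctrl
import cv2,json
o=ctrl.get_obs();print({k:o[k] for k in('t','ee_pos','orientation','width','ft_force')},ctrl.pinch_z)
for n in('scene','side','wrist'):
    print(n,ctrl.camera_info(n))
    im=ctrl.get_image(n); cv2.imwrite(f'pics/a_{n}.png',cv2.resize(im[:,:,::-1],(768,576),interpolation=2))
E
```

```text
pics
{'t': 0.0, 'ee_pos': array([ 262.49751736, -566.58550706,  221.91292811]), 'orientation': array([-3.06649782e+00, -6.75869244e-01,  5.20145040e-04]), 'width': 87.6237903830754, 'ft_force': array([-0.09651976, -0.22911671, -0.07546034])} 18.700000000000003
scene {'camera_matrix': array([[390.29748242,   0.        , 262.29609578],
       [  0.        , 390.29748242, 202.67477918],
       [  0.        ,   0.        ,   1.        ]]), 'R': array([[-0.65327322,  0.75699825, -0.01370253],
       [ 0.49882082,  0.41671567, -0.75995121],
       [-0.56957167, -0.50329088, -0.64983567]]), 't': array([ 396.79130888, -191.70142377, 1054.47447366])}
side {'camera_matrix': array([[416.94321178,   0.        , 262.40957174],
       [  0.        , 416.94321178, 197.27502231],
       [  0.        ,   0.        ,   1.        ]]), 'R': array([[-0.90334734, -0.42864643,  0.0150273 ],
       [-0.32824405,  0.6683542 , -0.66750169],
       [ 0.27607866, -0.6079185 , -0.74445663]]), 't': array([449.23474659, 258.24868542, 853.44818794])}
wrist {'camera_matrix': array([[283.13546995,   0.        , 253.87069961],
       [  0.        , 283.13546995, 187.01268405],
       [  0.        ,   0.        ,   1.        ]]), 'hand_eye': array([[ 1.64055477e-04, -9.59209574e-01, -2.82695889e-01,
         7.75646490e+01],
       [ 9.99999982e-01,  1.84974912e-04, -4.73096093e-05,
         2.20298216e-01],
       [ 9.76714772e-05, -2.82695876e-01,  9.59209587e-01,
        -1.62079221e+02],
       [ 0.00000000e+00,  0.00000000e+00,  0.00000000e+00,
         1.00000000e+00]])}
```

View pics/a_scene.png

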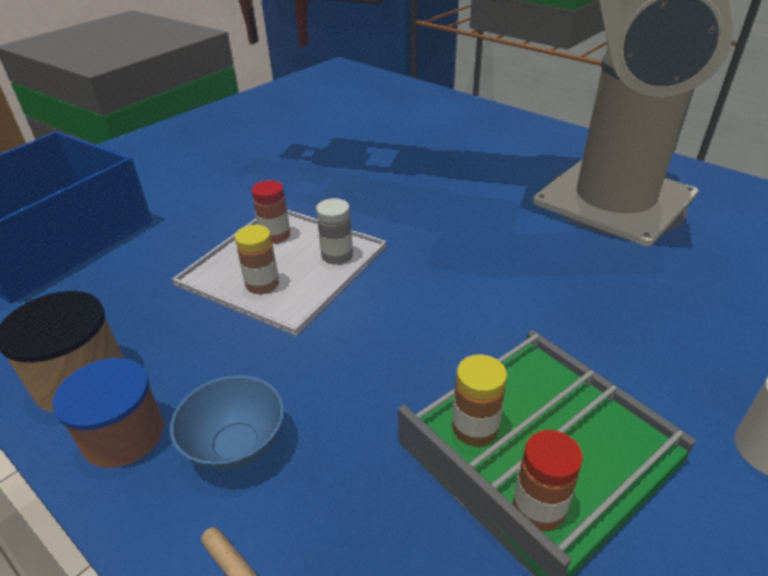

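View pics/a_side.png

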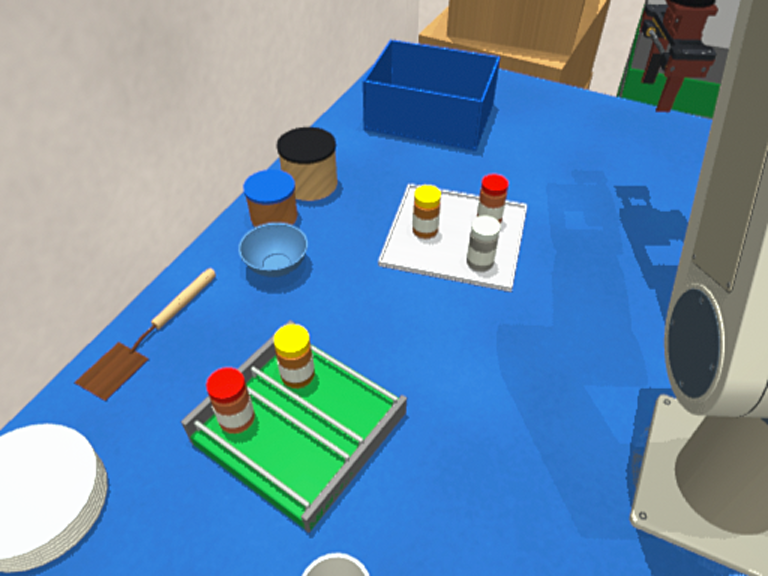

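The scene shows the old yellow jar in the shelf's right lane (lid at about 481,370), with the red jar in the left lane (551,455). On the tray, the new yellow jar's lid is at (253,238), red at (268,190) and white at (333,210). The side view agrees: old yellow lid (292,340), new yellow lid (427,196).

```bash
cat > h.py <<'E'
import cv2,numpy as np
from workcell import ctrl
from scipy.optimize import least_squares
from scipy.spatial.transform import Rotation as Ro
def proj(n,P):
    c=ctrl.camera_info(n);q=(np.asarray(P,float)@c['R'].T+c['t'])@c['camera_matrix'].T
    return q[:,:2]/q[:,2:]
def ray(n,uv,z):
    c=ctrl.camera_info(n);d=c['R'].T@np.linalg.solve(c['camera_matrix'],[*uv,1]);o=-c['R'].T@c['t']
    return (o+d*(z-o[2])/d[2])[:2]
def yellow(n,im):
    h=cv2.cvtColor(im,cv2.COLOR_RGB2HSV);m=cv2.inRange(h,(24,170,90),(34,255,255))
    k,_,s,c=cv2.connectedComponentsWithStats(m)
    return [(s[i],c[i]) for i in range(1,k) if s[i,4]>80]
def lidc(n,x,y,top):
    a=np.linspace(0,6.28,40);P=np.vstack([np.c_[x+24.5*np.cos(a),y+24.5*np.sin(a),0*a+z] for z in(top,top-15)])
    m=cv2.moments(cv2.convexHull(proj(n,P).astype(np.float32)));return np.array([m['m10'],m['m01']])/m['m00']
def fit(obs,top,x0):  # obs {cam:centroid}
    r=least_squares(lambda p:np.concatenate([lidc(n,*p,top)-c for n,c in obs.items()]),x0,diff_step=1e-3)
    return r.x,r.fun
E
python3 - <<'E'
from h import *
ims={n:cv2.resize(cv2.imread(f'pics/a_{n}.png'),(512,384),interpolation=cv2.INTER_AREA)[:,:,::-1].copy() for n in('scene','side')}
Y={n:yellow(n,ims[n]) for n in ims}
for n in Y:print(n,[(s.tolist(),c.round(1)) for s,c in Y[n]])
pick=lambda n,x,y:min(Y[n],key=lambda e:np.hypot(*(e[1]-[x/1.5,y/1.5])))[1]
for nm,top,a,b in(('old',120,(481,375),(292,342)),('new',94,(253,238),(427,197))):
    o={'scene':pick('scene',*a),'side':pick('side',*b)}
    x,f=fit(o,top,ray('scene',o['scene'],top-5));print(nm,x.round(1),f.round(2))
for nm,top,a,b in(('rowred',120,(551,448),(228,382)),('trayred',94,(268,187),(494,183)),('white',94,(333,207),(484,228))):
    print(nm,ray('scene',np.array(a)/1.5,top).round(1),ray('side',np.array(b)/1.5,top).round(1))
ca=cv2.resize(ims['scene'][215:384,255:475],None,fx=3.5,fy=3.5,interpolation=cv2.INTER_CUBIC)
cb=cv2.resize(ims['side'][205:355,115:280],None,fx=4,fy=4,interpolation=cv2.INTER_CUBIC)
cv2.imwrite('pics/c1.png',ca[:,:,::-1]);cv2.imwrite('pics/c2.png',cb[:,:,::-1])
E
```

```text
scene [([158, 151, 21, 12, 180], array([167.8, 156.3])), ([306, 238, 31, 24, 578], array([321.1, 248.9]))]
side [([277, 124, 17, 14, 200], array([284.6, 130.5])), ([183, 216, 23, 22, 402], array([194. , 226.8]))]
old [601.4 112.6] [-0.02  0.79  0.79 -0.11]
new [ 569.4 -293.1] [ 0.23  1.15  0.68 -0.78]
rowred [640.6 210.6] [635.9 212.7]
trayred [ 473.2 -372. ] [ 471.5 -368.2]
white [ 450.7 -251.3] [ 446.2 -244.9]
```

View pics/c1.png

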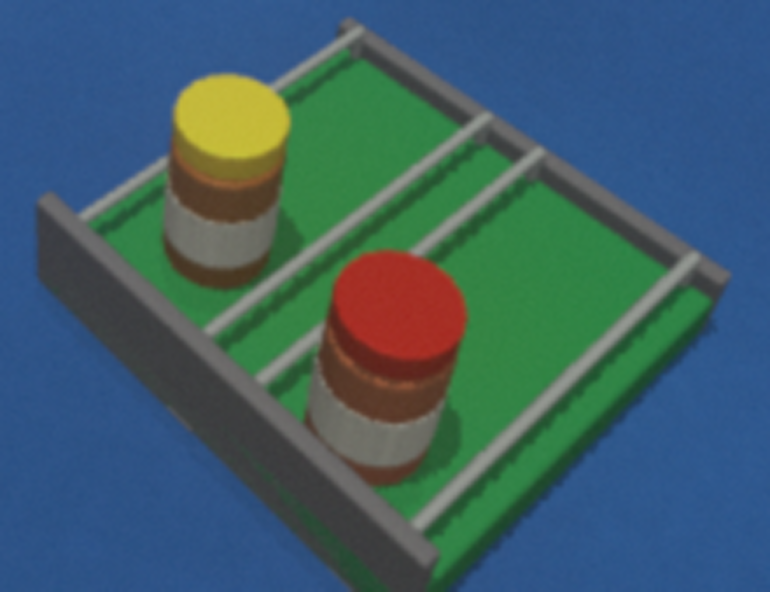

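View pics/c2.png

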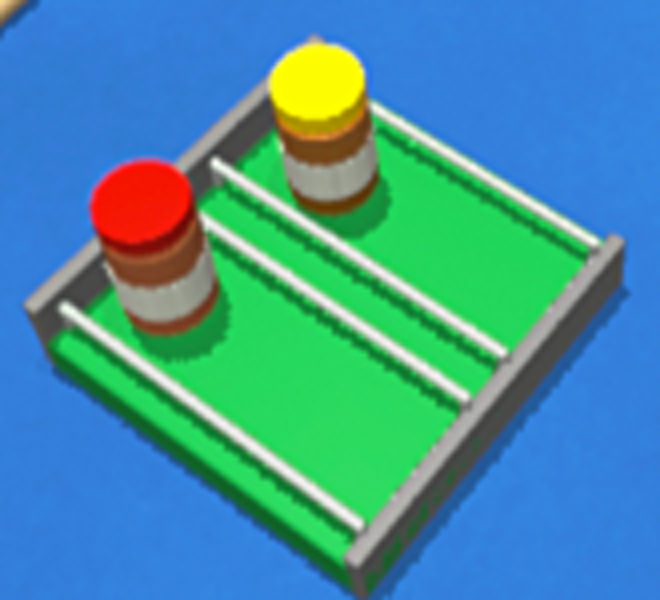

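Both crops show the rail ends clearly. I'll fit the shelf pose to them.

```bash
cat >> h.py <<'E'
def shelf2w(s,p): # s=(x,y,yaw) 
    c,k=np.cos(s[2]),np.sin(s[2]);return np.array([s[0]+c*p[0]-k*p[1],s[1]+k*p[0]+c*p[1]])
def w2shelf(s,p):
    c,k=np.cos(s[2]),np.sin(s[2]);d=np.asarray(p)[:2]-s[:2];return np.array([c*d[0]+k*d[1],-k*d[0]+c*d[1]])
E
python3 - <<'E'
from h import *
A=[(-1,-95,358,33),(-1,-15,488,117),(-1,15,540,152),(-1,95,695,257),(1,-95,85,218),(1,-15,210,330),(1,15,262,380),(1,95,420,527)]
B=[(-1,-95,597,245),(-1,-15,505,355),(-1,15,466,400),(-1,95,360,527),(1,-15,217,163),(1,95,65,307)]
T=[('scene',a[:2],np.array(a[2:])/3.5+[255,215]) for a in A]+[('side',a[:2],np.array(a[2:])/4+[115,205]) for a in B]
def f(p):
    return np.concatenate([proj(n,[[*shelf2w(p,(s[0]*99,s[1])),50]])[0]-uv for n,s,uv in T])
r=least_squares(f,[600,150,0.2]);print(r.x,np.degrees(r.x[2]),r.fun.reshape(-1,2).round(1).tolist())
s=r.x;print('old in shelf',w2shelf(s,(601.4,112.6)),'row',w2shelf(s,(638,211.6)))
for x in(-73,-71,73,-10,0):print(x,shelf2w(s,(x,-55)).round(1))
o=ctrl.get_obs();print(Ro.from_rotvec(o['orientation']).as_matrix().round(3).tolist())
E
```

```text
[ 5.62378855e+02  1.76108343e+02 -1.68740725e-01] -9.668131364068532 [[1.9, -2.4], [1.3, -2.0], [1.6, -1.9], [1.8, -2.1], [-1.2, 0.0], [-1.0, 1.1], [-0.8, 0.6], [-0.8, 0.2], [-0.9, -0.8], [-0.7, -0.6], [-0.2, -0.7], [-0.2, -0.4], [-1.2, 0.0], [-1.0, 0.1]]
old in shelf [ 49.13258953 -56.05308234] row [68.58659273 47.68746788]
-73 [481.2 134.1]
-71 [483.2 133.8]
73 [625.1 109.6]
-10 [543.3 123.6]
0 [553.1 121.9]
[[0.907, 0.42, -0.001], [0.42, -0.907, 0.001], [-0.0, -0.001, -1.0]]
```

```bash
python3 -m inch '[{"xyz":[59.3,-47.4,0],"spin":34.5},{"xyz":[59.3,-47.4,0],"spin":34.5},{"xyz":[59.3,-47.4,0],"spin":34.5},{"xyz":[59.3,-47.4,0],"spin":34.5},{"xyz":[59.3,-47.4,0],"spin":34.5},{"xyz":[59.3,-47.4,0],"spin":34.5},{"xyz":[59.3,-47.4,0],"spin":34.5},{"xyz":[59.3,-47.4,0],"spin":34.5},{"xyz":[59.3,-47.4,0],"spin":34.5},{"xyz":[59.3,-47.4,0],"spin":34.5},{"xyz":[59.3,-47.4,0],"spin":34.5},{"xyz":[59.3,-47.4,0],"spin":34.5},{"xyz":[59.3,-47.4,0],"spin":34.5},{"xyz":[59.3,-47.4,0],"spin":34.5},{"xyz":[59.3,-47.4,0],"spin":34.5},{"xyz":[59.3,-47.4,0],"spin":34.5},{"xyz":[59.3,-47.4,0],"spin":34.5},{"xyz":[59.3,-47.4,0],"spin":34.5},{"xyz":[59.3,-47.4,0],"spin":34.5},{"xyz":[59.3,-47.4,0],"spin":34.5}]' 0
cat >> h.py <<'E'
def wpose():
    o=ctrl.get_obs();T=np.eye(4);T[:3,:3]=Ro.from_rotvec(o['orientation']).as_matrix();T[:3,3]=o['ee_pos']
    return T@ctrl.camera_info('wrist')['hand_eye'],T
def wproj(W,P):
    K=ctrl.camera_info('wrist')['camera_matrix'];q=(np.asarray(P,float)-W[:3,3])@W[:3,:3]@K.T;return q[:,:2]/q[:,2:]
def wray(W,uv,z):
    d=W[:3,:3]@np.linalg.solve(ctrl.camera_info('wrist')['camera_matrix'],[*uv,1]);return (W[:3,3]+d*(z-W[2,3])/d[2])[:2]
E
python3 - <<'E'
from h import *
W,T=wpose();im=ctrl.get_image('wrist');np.save('W1.npy',W)
print(T.round(3).tolist(),ctrl.get_obs()['qpos'].round(2))
cv2.imwrite('pics/w1.png',cv2.resize(im[:,:,::-1],(768,576),interpolation=cv2.INTER_CUBIC))
E
```

```text
t: 2.15
ee_pos: [600.9, 111.0, 222.8]
orientation: [-3.129, 0.267, 0.001]
ft_force: [-0.4, -0.2, 0.5]
width: 88.1
[[0.986, -0.169, -0.001, 600.862], [-0.169, -0.986, 0.001, 110.992], [-0.001, -0.001, -1.0, 222.779], [0.0, 0.0, 0.0, 1.0]] [0.16 0.4  1.66 0.   1.08 1.9 ]
```

View pics/w1.png

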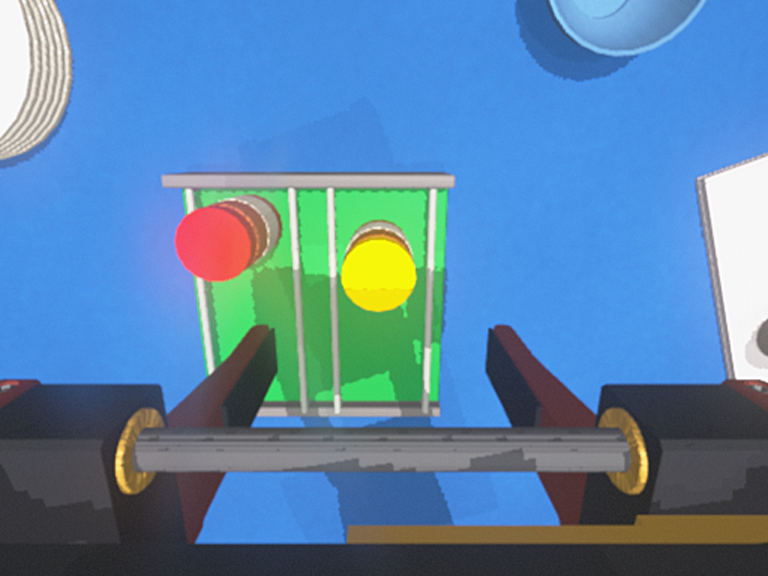

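The wrist view shows the back lip's inner edge at y≈187, the front lip's inner edge at y≈403, the yellow lid's centre at (378,274) and the rails at x≈331 and 433 (back).

```bash
python3 - <<'E'
from h import *
W=np.load('W1.npy')
w=lambda u,v,z:wray(W,(u/1.5,v/1.5),z)
s=np.array([562.4,176.1,-0.1687])
print('yel',w(378.5,274,120),w2shelf(s,w(378.5,274,120)))
for nm,u,v,z in[('backin',300,188,60),('backin',400,187,60),('backout',310,176,60),('frontin',320,404,42),('frontin',400,402,42),('frontout',350,414,42),('r1b',293,190,50),('r1f',304,402,50),('r2b',331,190,50),('r2f',337,402,50),('r3b',433,190,50),('r3f',427,400,50),('r0b',190,190,50),('r0f',209,380,50),('red',213,243,120)]:
    print(nm,w(u,v,z).round(1),w2shelf(s,w(u,v,z)).round(1))
E
```

```text
yel [604.96526572 111.66853134] [ 52.77910828 -56.37004283]
backin [664.4 161.4] [103.    2.7]
backin [652.4  87.5] [103.6 -72.2]
backout [671.7 152.2] [111.7  -5.2]
frontin [470.2 190.2] [-93.2  -1.6]
frontin [459.9 117.2] [-91.2 -75.2]
frontout [455.2 165. ] [-103.8  -29. ]
r1b [663.4 169.1] [100.8  10. ]
r1f [479.5 201.8] [-86.   11.4]
r2b [658.4 140.1] [100.7 -19.3]
r2f [474.5 172.6] [-86.1 -18.3]
r3b [645.1  62.4] [100.6 -98.2]
r3f [462.9  92.6] [-84.1 -99. ]
r0b [676.9 247.6] [100.9  89.7]
r0f [515.3 279.7] [-63.8  94.2]
red [642.8 211.6] [73.3 48.5]
```

```bash
python3 -m inch '[{"xyz":[0.2,-0.1,3]},{"xyz":[0.2,-0.1,6]},{"xyz":[0.2,-0.1,9]},{"xyz":[0.2,-0.1,12]},{"xyz":[0.2,-0.1,14]},{"xyz":[0.2,-0.1,15]},{"xyz":[0.2,-0.1,15]},{"xyz":[0.2,-0.1,15]}]' 0
python3 -m inch '[{"xyz":[0,0,0]},{"xyz":[0,0,0]},{"xyz":[0,0,0]},{"xyz":[0,0,0]},{"xyz":[0,0,0]},{"xyz":[0,0,0]},{"xyz":[0,0,0]},{"xyz":[0,0,0]},{"xyz":[0,0,0]},{"xyz":[0,0,0]}]' 1
```

```text
$[0]: bad value
$[0]: bad value
```

```bash
python3 -m inch '[{"xyz":[0.2,-0.1,3],"spin":0},{"xyz":[0.2,-0.1,6],"spin":0},{"xyz":[0.2,-0.1,9],"spin":0},{"xyz":[0.2,-0.1,12],"spin":0},{"xyz":[0.2,-0.1,14],"spin":0},{"xyz":[0.2,-0.1,15],"spin":0},{"xyz":[0.2,-0.1,15],"spin":0},{"xyz":[0.2,-0.1,15],"spin":0}]' 0 && 
python3 -m inch '[{"xyz":[0,0,0],"spin":0},{"xyz":[0,0,0],"spin":0},{"xyz":[0,0,0],"spin":0},{"xyz":[0,0,0],"spin":0},{"xyz":[0,0,0],"spin":0},{"xyz":[0,0,0],"spin":0},{"xyz":[0,0,0],"spin":0},{"xyz":[0,0,0],"spin":0},{"xyz":[0,0,0],"spin":0},{"xyz":[0,0,0],"spin":0}]' 1
```

```text
t: 3.0
ee_pos: [603.7, 111.8, 73.7]
orientation: [-3.129, 0.268, -0.001]
ft_force: [-0.8, -0.7, 0.3]
width: 88.0
t: 4.0
ee_pos: [603.9, 111.9, 73.9]
orientation: [-3.129, 0.268, -0.001]
ft_force: [-0.3, 1.2, 3.8]
width: 49.8
```

```bash
python3 -m inch '[{"xyz":[0,0,-0.5],"spin":0},{"xyz":[0,0,-1],"spin":0},{"xyz":[-1,0,-1],"spin":0},{"xyz":[-3,0,-1],"spin":0},{"xyz":[-5,0,-1],"spin":0},{"xyz":[-7,0,-1],"spin":0},{"xyz":[-9,0,-1],"spin":0},{"xyz":[-10.5,0,-1],"spin":0},{"xyz":[-11.4,0,-1],"spin":0},{"xyz":[-11.4,0,-1],"spin":0},{"xyz":[-11.4,0,-1],"spin":0},{"xyz":[-11.4,0,-1],"spin":0}]' 1
python3 - <<'E'
from h import *
print(ctrl.get_obs()['ee_pos'],ctrl.get_obs()['ft_force'])
a=ctrl.get_image('scene')[205:355,300:460]; b=ctrl.get_image('side')[215:365,150:310]
v=np.hstack([cv2.resize(i,(400,375),interpolation=cv2.INTER_CUBIC) for i in(a,b)])
cv2.imwrite('pics/p1.png',v[:,:,::-1])
E
```

```text
t: 5.2
ee_pos: [492.5, 131.3, 84.0]
orientation: [-3.128, 0.268, -0.003]
ft_force: [-0.1, -0.2, -2.0]
width: 49.8
[492.49041351 131.26881948  83.98657146] [-0.14232881 -0.17358979 -1.99728777]
```

View pics/p1.png

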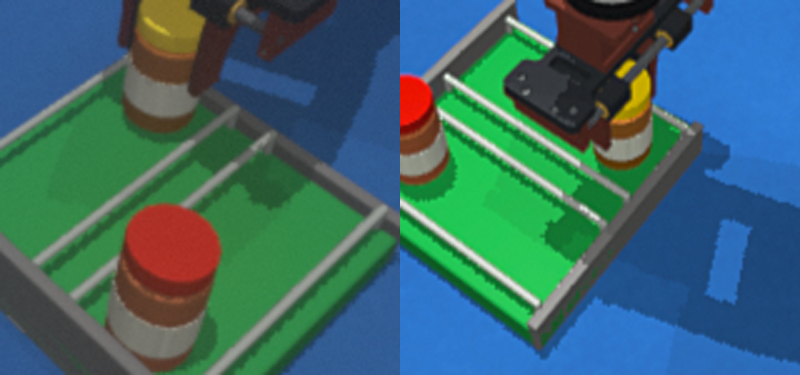

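The jar is held 10 mm up with a gap still in front of it. I'll lower it close to the deck and creep forward.

```bash
python3 -m inch '[{"xyz":[0,0,0.3],"spin":0},{"xyz":[0,0,0.6],"spin":0},{"xyz":[0,0,0.9],"spin":0},{"xyz":[0,0,0.9],"spin":0},{"xyz":[-0.1,0,0.9],"spin":0},{"xyz":[-0.2,0,0.9],"spin":0},{"xyz":[-0.3,0,0.9],"spin":0},{"xyz":[-0.4,0,0.9],"spin":0},{"xyz":[-0.4,0,0.9],"spin":0}]' 1
python3 -m inch '[{"xyz":[-0.1,0,0],"spin":0},{"xyz":[-0.2,0,0],"spin":0},{"xyz":[-0.2,0,0],"spin":0},{"xyz":[-0.2,0,0],"spin":0}]' 1
```

```text
t: 6.2
ee_pos: [488.2, 131.9, 74.9]
orientation: [-3.129, 0.268, -0.002]
ft_force: [0.3, -0.2, -2.4]
width: 49.7
t: 6.6
ee_pos: [486.2, 132.2, 74.9]
orientation: [-3.129, 0.268, -0.002]
ft_force: [-0.8, -0.2, -2.2]
width: 49.6
```

```bash
python3 -m inch '[{"xyz":[-0.05,0,0],"spin":0},{"xyz":[-0.1,0,0],"spin":0},{"xyz":[-0.1,0,0],"spin":0}]' 1
python3 -m inch '[{"xyz":[-0.05,0,0],"spin":0},{"xyz":[-0.1,0,0],"spin":0},{"xyz":[-0.1,0,0],"spin":0}]' 1
python3 - <<'E'
from h import *
a=ctrl.get_image('scene')[205:285,320:420]; b=ctrl.get_image('side')[235:315,210:310]
v=np.hstack([cv2.resize(i,(400,320),interpolation=cv2.INTER_CUBIC) for i in(a,b)])
cv2.imwrite('pics/p2.png',v[:,:,::-1])
E
```

```text
t: 6.9
ee_pos: [485.1, 132.4, 74.9]
orientation: [-3.129, 0.268, -0.002]
ft_force: [0.3, 0.0, -2.6]
width: 49.4
t: 7.2
ee_pos: [484.0, 132.6, 74.9]
orientation: [-3.129, 0.268, -0.002]
ft_force: [1.4, 0.0, -2.2]
width: 49.7
```

View pics/p2.png

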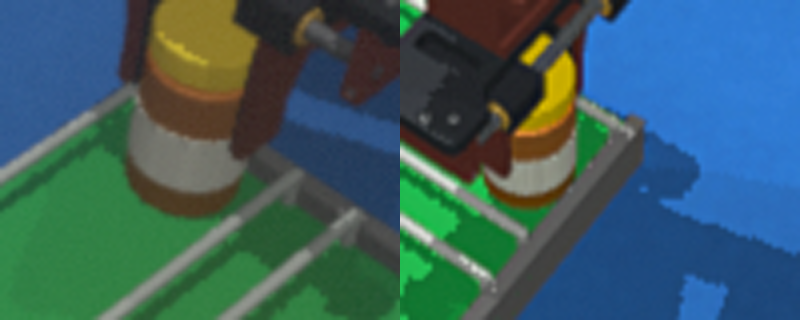

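The gap is still a few mm, so I'll keep creeping forward and watch the force.

```bash
python3 -m inch '[{"xyz":[-0.05,0,0],"spin":0},{"xyz":[-0.1,0,0],"spin":0},{"xyz":[-0.1,0,0],"spin":0}]' 1
python3 -m inch '[{"xyz":[-0.05,0,0],"spin":0},{"xyz":[-0.1,0,0],"spin":0},{"xyz":[-0.1,0,0],"spin":0}]' 1
```

```text
t: 7.6
ee_pos: [483.1, 132.7, 74.9]
orientation: [-3.129, 0.268, -0.002]
ft_force: [0.2, -1.3, -1.5]
width: 49.4
t: 7.9
ee_pos: [482.3, 132.9, 75.0]
orientation: [-3.129, 0.268, -0.003]
ft_force: [1.5, -0.5, -1.8]
width: 49.9
```

```bash
python3 -m inch '[{"xyz":[-0.05,0,0],"spin":0},{"xyz":[-0.1,0,0],"spin":0},{"xyz":[-0.1,0,0],"spin":0}]' 1
python3 -m inch '[{"xyz":[-0.05,0,0],"spin":0},{"xyz":[-0.1,0,0],"spin":0},{"xyz":[-0.1,0,0],"spin":0}]' 1
```

```text
t: 8.2
ee_pos: [482.0, 133.1, 75.2]
orientation: [-3.128, 0.267, -0.005]
ft_force: [2.4, -2.3, -2.0]
width: 49.6
t: 8.5
ee_pos: [481.7, 133.1, 75.3]
orientation: [-3.128, 0.267, -0.008]
ft_force: [4.5, -3.6, -4.8]
width: 49.6
```

Contact with the lip shows at x≈482 mm. I'll back off 3 mm, set the jar down, release and rise.

```bash
python3 -m inch '[{"xyz":[0.15,0,0],"spin":0},{"xyz":[0.3,0,0],"spin":0},{"xyz":[0.3,0,0.05],"spin":0},{"xyz":[0.3,0,0.1],"spin":0},{"xyz":[0.3,0,0.15],"spin":0},{"xyz":[0.3,0,0.15],"spin":0},{"xyz":[0.3,0,0.15],"spin":0}]' 1
python3 -m inch '[{"xyz":[0,0,0],"spin":0},{"xyz":[0,0,0],"spin":0},{"xyz":[0,0,0],"spin":0},{"xyz":[0,0,0],"spin":0},{"xyz":[0,0,0],"spin":0},{"xyz":[0,0,0],"spin":0},{"xyz":[0,0,0],"spin":0},{"xyz":[0,0,0],"spin":0},{"xyz":[0,0,-2],"spin":0},{"xyz":[0,0,-5],"spin":0},{"xyz":[0,0,-9],"spin":0},{"xyz":[0,0,-13],"spin":0},{"xyz":[0,0,-15],"spin":0},{"xyz":[0,0,-15],"spin":0},{"xyz":[0,0,-15],"spin":0}]' 0
python3 - <<'E'
from h import *
W,T=wpose();im=ctrl.get_image('wrist')
for s,c in yellow('wrist',im):print(s[4],c*1.5,wray(W,c,120))
o={n:[c for s,c in yellow(n,ctrl.get_image(n))] for n in('scene','side')};print(o)
print(T[:3].round(3).tolist())
cv2.imwrite('pics/w2.png',cv2.resize(im[:,:,::-1],(768,576),interpolation=cv2.INTER_CUBIC))
E
```

```text
t: 9.2
ee_pos: [484.4, 132.6, 73.9]
orientation: [-3.129, 0.267, -0.007]
ft_force: [-1.3, -0.6, 1.7]
width: 49.3
t: 10.7
ee_pos: [483.5, 132.4, 223.6]
orientation: [-3.128, 0.267, -0.007]
ft_force: [-0.7, -0.1, -0.5]
width: 87.7
1855 [379.93989218 276.69056604] [485.97977709 132.52571672]
{'scene': [array([167.78191489, 156.38297872]), array([372.6640625, 214.2265625])], 'side': [array([284.56730769, 130.55769231]), array([240.5577342 , 255.46405229])]}
[[0.986, -0.169, 0.005, 483.485], [-0.169, -0.986, 0.001, 132.36], [0.004, -0.002, -1.0, 223.576]]
```

View pics/w2.png

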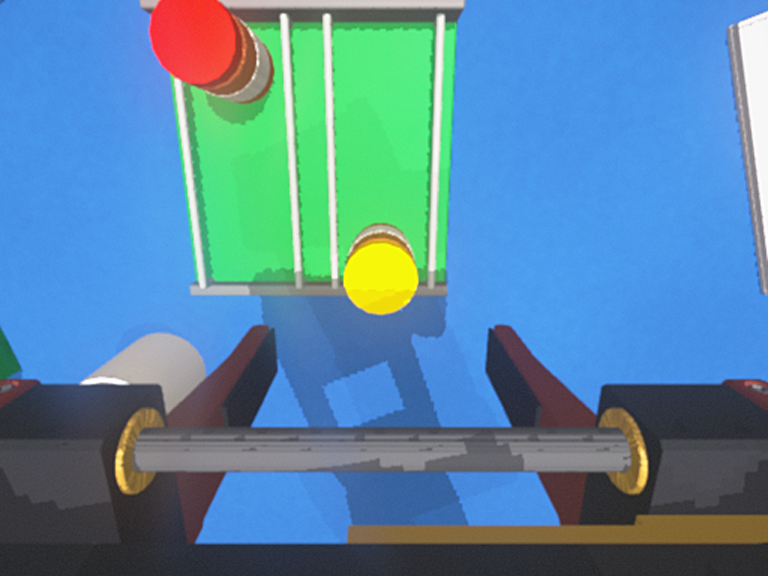

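The old jar stands upright just behind the front lip (lid at 380,277) and central between its rails. Next I'll go to the new jar.

```bash
python3 -m inch '[{"xyz":[15.9,40.5,0],"spin":0},{"xyz":[15.9,40.5,0],"spin":0},{"xyz":[15.9,40.5,0],"spin":0},{"xyz":[15.9,40.5,0],"spin":0},{"xyz":[15.9,40.5,0],"spin":0},{"xyz":[15.9,40.5,0],"spin":0},{"xyz":[15.9,40.5,0],"spin":0},{"xyz":[15.9,40.5,0],"spin":0},{"xyz":[15.9,40.5,0],"spin":0},{"xyz":[15.9,40.5,0],"spin":0},{"xyz":[15.9,40.5,0],"spin":0},{"xyz":[15.9,40.5,0],"spin":0},{"xyz":[15.9,40.5,0],"spin":0},{"xyz":[15.9,40.5,0],"spin":0}]' 0
python3 - <<'E'
from h import *
W,T=wpose();im=ctrl.get_image('wrist')
for s,c in yellow('wrist',im):
    p=wray(W,c,94);print(s[:5],c*1.5,p,'tool shift',(T[:3,:3].T@(np.r_[p,94]-T[:3,3])).round(1))
print(T[:3].round(3).tolist(),ctrl.get_obs()['t'])
cv2.imwrite('pics/w3.png',cv2.resize(im[:,:,::-1],(768,576),interpolation=cv2.INTER_CUBIC))
E
```

```text
t: 12.25
ee_pos: [570.9, -292.6, 222.2]
orientation: [-3.13, 0.265, -0.002]
ft_force: [0.6, 0.1, 0.5]
width: 87.9
[ 230  157   44   44 1487] [377.25756557 266.85474109] [ 573.59532694 -290.63007756] tool shift [  2.2  -2.3 128.2]
[[0.986, -0.168, 0.001, 570.885], [-0.168, -0.986, 0.001, -292.636], [0.001, -0.001, -1.0, 222.231]] 12.3
```

View pics/w3.png

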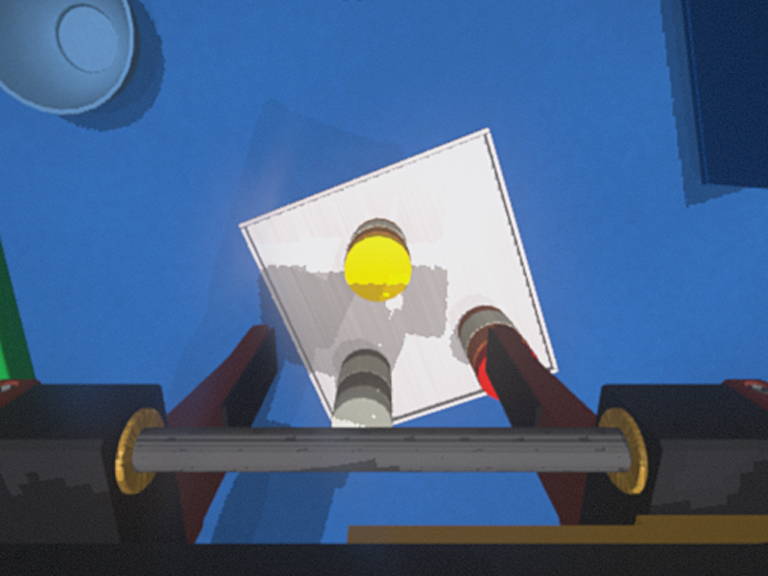

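The new yellow jar is at (377,267), with red and white clear of the finger paths. Descending.

```bash
python3 -m inch '[{"xyz":[0.1,-0.2,4],"spin":0},{"xyz":[0.1,-0.2,8],"spin":0},{"xyz":[0.1,-0.2,11],"spin":0},{"xyz":[0.1,-0.2,14],"spin":0},{"xyz":[0.1,-0.2,16],"spin":0},{"xyz":[0.1,-0.2,17],"spin":0},{"xyz":[0.1,-0.2,17.4],"spin":0},{"xyz":[0.1,-0.2,17.4],"spin":0},{"xyz":[0.1,-0.2,17.4],"spin":0}]' 0 && 
python3 -m inch '[{"xyz":[0,0,0],"spin":0},{"xyz":[0,0,0],"spin":0},{"xyz":[0,0,0],"spin":0},{"xyz":[0,0,0],"spin":0},{"xyz":[0,0,0],"spin":0},{"xyz":[0,0,0],"spin":0},{"xyz":[0,0,0],"spin":0},{"xyz":[0,0,0],"spin":0},{"xyz":[0,0,0],"spin":0},{"xyz":[0,0,0],"spin":0}]' 1
```

```text
t: 13.2
ee_pos: [573.3, -291.3, 49.5]
orientation: [3.13, -0.265, 0.005]
ft_force: [0.9, -0.5, -0.1]
width: 87.9
t: 14.2
ee_pos: [573.4, -291.2, 49.6]
orientation: [-3.13, 0.265, -0.005]
ft_force: [0.7, 1.3, 2.7]
width: 49.7
```

```bash
python3 -m inch '[{"xyz":[0,0,-1],"spin":0},{"xyz":[0,0,-4],"spin":0},{"xyz":[0,0,-8],"spin":0},{"xyz":[0,0,-12.5],"spin":0},{"xyz":[0,0,-12.5],"spin":0},{"xyz":[-0.5,-2,-12.5],"spin":0},{"xyz":[-1.2,-5,-12.5],"spin":0},{"xyz":[-2,-8.5,-12.5],"spin":0},{"xyz":[-2.8,-12,-12.5],"spin":0},{"xyz":[-3.7,-16,-12.5],"spin":0},{"xyz":[-4.7,-20,-12.5],"spin":0},{"xyz":[-5.6,-24,-12.5],"spin":0},{"xyz":[-6.5,-28,-12.5],"spin":0},{"xyz":[-7.5,-32,-12.5],"spin":0},{"xyz":[-8.4,-36,-12.5],"spin":0},{"xyz":[-9,-38.5,-12.5],"spin":0},{"xyz":[-9.4,-40,-12.5],"spin":0},{"xyz":[-9.4,-40.3,-12.5],"spin":0},{"xyz":[-9.4,-40.3,-12.5],"spin":0},{"xyz":[-9.4,-40.3,-12.5],"spin":0}]' 1
python3 - <<'E'
from h import *
W,T=wpose();print((T[:3,:3].T@(np.array([548.5,121.7,75.6])-T[:3,3])).round(1),T[:3,:3].round(3).tolist(),ctrl.get_obs()['width'])
v=np.hstack([cv2.resize(ctrl.get_image(n),(400,300)) for n in('scene','side')])
cv2.imwrite('pics/p3.png',v[:,:,::-1])
E
```

```text
t: 16.2
ee_pos: [547.8, 120.9, 174.1]
orientation: [3.13, -0.266, 0.004]
ft_force: [0.3, -0.2, -2.4]
width: 49.3
[ 0.3 -1.  98.5] [[0.986, -0.169, 0.003], [-0.169, -0.986, -0.001], [0.003, 0.0, -1.0]] 49.29751458015124
```

View pics/p3.png

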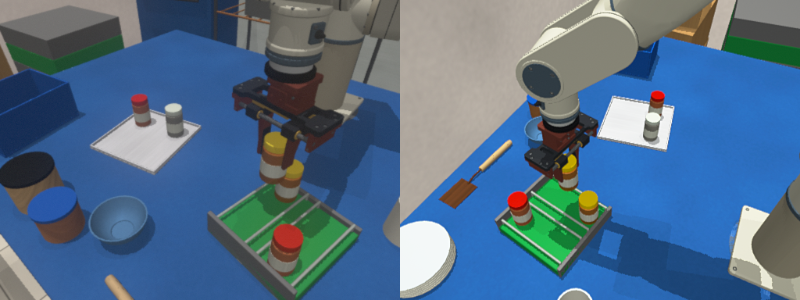

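The new jar hangs upright over the lane, behind the old one, which stands at the front. Lowering.

```bash
python3 -m inch '[{"xyz":[0,-0.1,2],"spin":0},{"xyz":[0,-0.1,4],"spin":0},{"xyz":[0,-0.1,6],"spin":0},{"xyz":[0,-0.1,8],"spin":0},{"xyz":[0,-0.1,9],"spin":0},{"xyz":[0,-0.1,9.5],"spin":0},{"xyz":[0,-0.1,9.7],"spin":0},{"xyz":[0,-0.1,9.8],"spin":0},{"xyz":[0,-0.1,9.8],"spin":0},{"xyz":[0,-0.1,9.8],"spin":0}]' 1
```

```text
t: 17.3
ee_pos: [549.0, 121.8, 77.0]
orientation: [-3.13, 0.267, -0.007]
ft_force: [-0.6, 0.2, -1.0]
width: 49.8
```

```bash
python3 -m inch '[{"xyz":[0,0,0.05],"spin":0},{"xyz":[0,0,0.1],"spin":0},{"xyz":[0,0,0.15],"spin":0},{"xyz":[0,0,0.15],"spin":0},{"xyz":[0,0,0.15],"spin":0}]' 1
```

```text
t: 17.8
ee_pos: [549.1, 121.8, 75.6]
orientation: [-3.13, 0.267, -0.007]
ft_force: [-0.0, 0.3, -1.0]
width: 49.5
```

```bash
python3 -m inch '[{"xyz":[0,0,0.05],"spin":0},{"xyz":[0,0,0.05],"spin":0},{"xyz":[0,0,0.05],"spin":0}]' 1
python3 -m inch '[{"xyz":[0,0,0],"spin":0},{"xyz":[0,0,0],"spin":0},{"xyz":[0,0,0],"spin":0},{"xyz":[0,0,0],"spin":0},{"xyz":[0,0,0],"spin":0},{"xyz":[0,0,0],"spin":0},{"xyz":[0,0,0],"spin":0},{"xyz":[0,0,0],"spin":0},{"xyz":[0,0,-2],"spin":0},{"xyz":[0,0,-5],"spin":0},{"xyz":[0,0,-9],"spin":0},{"xyz":[0,0,-13],"spin":0},{"xyz":[0,8,-18],"spin":0},{"xyz":[0,12,-18],"spin":0},{"xyz":[0,15,-18],"spin":0},{"xyz":[0,15,-18],"spin":0},{"xyz":[0,15,-18],"spin":0},{"xyz":[0,15,-18],"spin":0}]' 0
python3 - <<'E'
from h import *
I={n:ctrl.get_image(n) for n in('scene','side')}
v=np.hstack([cv2.resize(i,(400,400),interpolation=cv2.INTER_CUBIC) for i in(I['scene'][184:384,270:470],I['side'][190:370,110:290])])
cv2.imwrite('pics/p4.png',v[:,:,::-1])
for n in I:print(n,[(s.tolist(),c.round(1)) for s,c in yellow(n,I[n])])
print(ctrl.get_obs()['qvel'].round(3))
E
```

```text
t: 18.1
ee_pos: [549.2, 121.9, 75.6]
orientation: [-3.13, 0.267, -0.008]
ft_force: [-1.9, -0.3, 5.9]
width: 49.3
t: 19.9
ee_pos: [523.0, -25.4, 255.2]
orientation: [-3.129, 0.268, -0.007]
ft_force: [-0.5, 0.4, -0.5]
width: 88.1
scene [([359, 204, 29, 24, 497], array([372.9, 214.2])), ([332, 221, 31, 26, 627], array([347.2, 232.8]))]
side [([204, 229, 23, 23, 431], array([215.1, 240. ])), ([229, 244, 24, 24, 463], array([240.6, 255.5]))]
[ 0.005  0.001 -0.003 -0.002  0.001 -0.003]
```

View pics/p4.png

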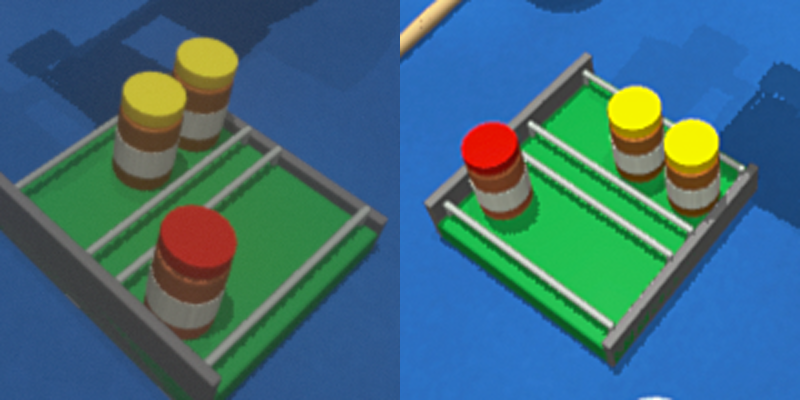

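Both yellow jars stand upright in the right lane, the old one at the front lip and the new one behind it. The red jar hasn't moved, and the gripper is clear.

```bash
python3 -c "from workcell import ctrl;print(ctrl.close_job())"
```

```text
the job is handed in; nothing more can be done
None
```

The job is done and handed in at about 20 s of the 56 s allowed.

- **Old jar:** I moved the old yellow-lid jar forward in its own (right) lane until it lightly touched the front lip, then backed it off about 3 mm and released it.
- **New jar:** I took the new yellow-lid jar from the tray and stood it in the same lane, about 65 mm behind the old one centre to centre, which leaves a gap of about 15 mm.

**Last checks:** the scene and side pictures show both yellow jars upright in the lane. The old jar's lid stayed in the same place, to within 0.3 px, after the new jar was set down. The red-lid jar looks to be in its original place (judged by eye), and the gripper was clear and open.

**Disagreements:** the fixed-camera and wrist-camera fits of the shelf differed by about 5 mm. I settled that at the front with the light touch on the lip. The force readings I took stayed under about 7 N. One move call was refused because its rows had no "spin" value; nothing moved, and I resent it.

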